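Unlock the tile curing box and crack its sealed lid

TASK

The tile-sample curing box has to be aired. Press its spring ejector slide all the way in so that the steel locking key is pushed out and drops into the catch cup beside it; then take the lid by its handle, break it free of its sticky seal and lift it just a crack, about 4 cm at the front edge and never wide open. Finish while still holding the lid steady by the handle at that opening - do not let go - and leave the tile and the jar undisturbed.

Things in the scene. Friction and masses are not known exactly. Their poses are not given: they have to be found in the camera images.
- box: Grey plastic box with hinged lid, fixed to the table: 200 mm deep (x), 240 wide (y), top of the shut lid at z = 85 mm. Origin: centre of its underside. x runs from its front (lock bracket) to its back (hinge), y to its left, z up; it may be turned. Hinge line along y at x = +100, z = 80 mm. On the front, left to right: ejector (+y), lock bracket (y = 0), catch cup (-y).
- key: Loose steel locking key, a bar 12 mm (x) x 44 mm (y, its length) x 8 mm thick, 33 g, lying at first in the lock bracket. Origin: centre of its underside. The ejector must push it 46 to 48 mm towards the box's -y before it falls out of the second bridge into the cup.
- cup (a point): Centre of the inner floor of the open steel catch cup on the box's front, right (-y) of the lock bracket; 23 mm above the table. Inside it measures 42 mm (x) x 74 mm (y) and is 43 mm deep, its axes are those of the box.
- ejector (a joint): Travel of the aluminium spring ejector slide, m: 0 at rest, 0.048 fully in at its hard stop (the key falls out in the last 2 mm). It moves towards the box's -y. The spring needs about 2 N to start and 6.5 N at the stop, and returns the slide when released.
- ejector_tab (a point): Middle of the top edge of the outer face (looks to the box's +y) of the ejector's upright tab. At rest x = -117, y = +92, z = 115 mm of the box frame; it moves with the slide. The tab is a plate 24 mm wide (x), 8 thick (y), 44 tall; push this face towards the box's -y, fingertips kept above the lid's top (85 mm).
- lid (a joint): Opening angle of the lid, rad, 0 shut, opens upward about the back hinge. A sprung rubber seal lip holds it: 10 to 20 N upward at the handle breaks it, the peak within the first 0.04 rad; then only the lid's weight is left (2 to 6 N at the handle). Let go, it drops to 0.09 rad or less. The front edge is 203 mm from the hinge and rises 20 mm per 0.1 rad.
- lid_handle (a point): Round steel bar handle on the lid, 14 mm thick, 110 mm between its two posts, along the box's y. Origin: middle of the bar; lid shut: x = -50, y = 0, z = 125 mm of the box frame (33 mm clear below the bar). It turns with the lid: 150 mm in front of the hinge line and 45 mm above it. Axes parallel to the box's when shut.
- tile: Bystander: loose dark brown glazed tile 100 x 100 x 12 mm lying beside the box. Origin: centre of its underside.
- jar: Bystander: closed jar, 60 mm across, 85 mm tall, standing beside the box. Origin: centre of its underside.
- lock (a point): Middle of the aluminium lock bracket, at x = -117, y = 0, z = 78 mm of the box frame. Two small bridges at y = 10..22 and -22..-10 mm (roofs at z = 92.5, x = -129..-105 mm) carry the key over a lug of the lid; while the key is there the lid cannot open.

How it is judged (in metres and radians):
On the way, in this order (a step that is already met when the one before it is completed fails the run):
1. the ejector slide is being pressed in, the lid still shut (value of joint ejector above 0.012 m and value of joint lid below 0.03 rad), for 0.02 s.
2. the key lies in the catch cup, the lid still shut (x of key in the frame of cup between -0.03 and 0.03 m and y of key in the frame of cup between -0.045 and 0.045 m and z of key in the frame of cup below 0.035 m and value of joint lid below 0.03 rad), for 0.1 s.
3. the lid is broken free of its seal by its handle (value of joint lid above 0.045 rad and contact force between the fingers and lid_c3 above 0.5 N), for 0.05 s.
At the end, for the whole second after the job is handed in: The fingers hold the lid by its handle (contact force over 0.5 N) at 0.12 to 0.32 rad (front edge about 2.4 to 6.4 cm up), steady (under 0.1 rad/s); the key lies at rest inside the catch cup (value of joint lid between 0.12 and 0.32 rad and velocity of joint lid between -0.1 and 0.1 rad/s and contact force between the fingers and lid_c3 above 0.5 N and linear speed of key below 0.05 m/s and x of key in the frame of cup between -0.03 and 0.03 m and y of key in the frame of cup between -0.045 and 0.045 m and z of key in the frame of cup below 0.035 m); the arm keeps its last pose, push and grip.
It fails at once if the lid is swung wide open (over 0.45 rad, about 9 cm at the front edge) (value of joint lid above 0.45 rad).
It fails at once if the tile is moved more than 3 cm (distance of tile from where it was at the start of the episode above 0.03 m).
It fails at once if the jar is moved more than 3 cm (distance of jar from where it was at the start of the episode above 0.03 m).
It also fails if it takes over 40 s, if anything falls off the work surface, if the arm or the gripper's body presses on something with over 40 N, if the wrist force passes 120 N, or if a joint passes its speed limit or range.

ROBOT

A 7-joint arm with a two-finger parallel gripper is mounted at the origin on the work surface. World frame = base frame: x ahead of the robot, y to its left, z up, the work surface at z = 0. Lengths are in m, angles in degrees, forces in N, time in s.
With the tool pointing down it reaches from about 0.425 to 0.875 m from the base axis. Payload 4.7 kg.
Tool frame: the origin (TCP) lies between the finger pads; the fingertips stand env.tip_reach ahead of it and the grasp point (between the pads) lies 2 mm behind it (env.tip_reach is the distance from the TCP to the fingertips, in m); z points along the fingers, y is the line along which they close (so a half turn about z gives the same grasp; the last joint's range is limited). The gripper opens to 87 mm and grips with 3 to 60 N. Pads are 19 mm wide; open, the fingers measure 117 mm over their backs; the gripper's body (75 mm by 190 mm) begins 51 mm behind the grasp point.
Start: joints at [69.792, 18.392, -4.016, 83.108, 1.295, 78.541, -3.26], TCP at [0.233, -0.607, 0.24] pointing down, gripper open.
Joint ranges: [-163.93, 163.93], [-17.29, 119.83], [-79.2, 71.16], [3.27, 140.29], [-89.18, 269.18], [5.43, 117.66], [-154.24, 154.24]. Speed limits (degrees/s): [147.25, 147.25, 180, 180, 180, 180, 180].

INTERFACE

Orientations are given as [roll, pitch, yaw] about the fixed x, y, z axes, in that order (R = Rz(yaw) Ry(pitch) Rx(roll)).
In Python, from cell import env gives the robot as it stands.
- The arm moves only by the tool steer_hand, called after "Request:" by a JSON object that holds its "api" and its "payload". Schema: {"type":"object","properties":{"increments":{"type":"array","items":{"type":"object","properties":{"x":{"type":"number"},"y":{"type":"number"},"z":{"type":"number"},"turn":{"type":"number"},"finger_gap":{"type":"number"}},"additionalProperties":false,"required":["finger_gap"]},"minItems":1,"maxItems":8},"force":{"type":"number"},"only":{"type":"string"},"quiet":{"type":"boolean"},"lines":{"type":"string"}},"required":["increments"],"additionalProperties":false}. increments is a list of rows, 1 to 8 of them, each an object with the fields x, y, z (the shift in normalised numbers (1 is 0.4 m)), turn (a turn about the tool's z in shares of 180 degrees (1.0 is 180 degrees)), finger_gap (the finger opening in m); a field left out counts as zero (the opening has to be given); each row is the pose to reach, as a shift and turn from the pose commanded when the call began, along the tool's axes at that moment; what a row does not reach only later rows make up. A row lasts 1/12 s, in which the tool goes at most 0.0417 m and 7.16 degrees, less where a joint would pass 70% of its speed; a pose out of reach is approached as far as the arm can. The fingers move at their own pace and stop on an object; force is the grip in N (left out, the last holds). Time passes only in rows, so rows that do not move let the fingers close. The tool returns the time, the measured TCP pose, the force, the opening and the grip force at its end. only (a regular expression) keeps the lines of the reply that match it, lines (a string "A,B") keeps lines A to B, and quiet returns only ok. Shift and turn numbers lie between -1 and 1, and a call with a number outside is refused. Input that does not fit is refused with a message, and nothing moves.
- env.get_obs(): the state, without advancing time (a new reading comes with each control period).
- env.read_camera(name): name is "scene" or "top" or "wrist"; returns a dict with "color" (480x640x3 uint8, blue, green, red), "fx", "fy", "cx", "cy" (pixels), "world_from_camera" (4x4, takes a point from camera to world coordinates). Camera axes: x right, y down, z forward; pixel columns grow to the right and rows downward; lengths in m; the calibration is good to about 2 mm. A picture is of the moment at which its call begins. There is no depth.
- env.sign_off(): hands the job in; it is judged then, once.
The state is a dict: "time_s": time; "qpos": joint angles; "joint_velocities": joint speeds; "effort": joint torques, N m; "tool_pos": TCP position; "tool_rot": TCP orientation; "force": force on the tool from outside, world axes, zero at the start; "wrist_torque": the same for the moment, N m; "grip_width": finger opening in m; "grasp_force": force on a finger pad.
Only numpy, scipy, OpenCV 4.12 (cv2) and the standard library are available. Lean on these libraries where they do the work, as an engineer would, in place of code of your own. Each camera call takes 0.05 s, during which the arm holds its last target. There are 200 camera calls.

## Working session

There is one attempt and no reset: what is moved stays moved. The work goes in short steps, Python scripts to look and compute and a tool call to move; the robot and the scene stay as the last step left them, time stands still between calls to the robot, and variables do not carry over. Pictures are saved under pics/ and viewed, at most 10 in all, crops included, and the job is handed in when it is done.

```bash
ls; mkdir -p pics; python3 - <<'E'
from cell import env
import cv2,numpy as np
o=env.get_obs();print(o['time_s'],o['tool_pos'],o['tool_rot'],o['grip_width'],env.tip_reach)
for n in("scene","top"):
    c=env.read_camera(n);cv2.imwrite(f"pics/{n}0.png",c["color"]);print(n,c["fx"],c["fy"],c["cx"],c["cy"]);print(np.round(c["world_from_camera"],4).tolist())
E
```

```text
cell.py
pics
0.0 [ 0.23288775 -0.60630394  0.23846138] [-1.79891587e+02  6.35621322e-03  2.10209248e+01] 0.08724819140221583 0.017
scene 487.8620980164658 487.8620980164658 321.80034003883736 244.42212752692967
[[0.5704, 0.5669, -0.5944, 1.1065], [0.8212, -0.3805, 0.4252, -0.321], [0.0148, -0.7306, -0.6826, 0.6825], [0.0, 0.0, 0.0, 1.0]]
top 520.6341491518948 520.6341491518948 320.7749155994862 251.13039282915088
[[0.0164, -0.9811, 0.1929, 0.4535], [-0.9992, -0.0231, -0.0325, 0.0598], [0.0363, -0.1922, -0.9807, 0.875], [0.0, 0.0, 0.0, 1.0]]
```

View pics/scene0.png

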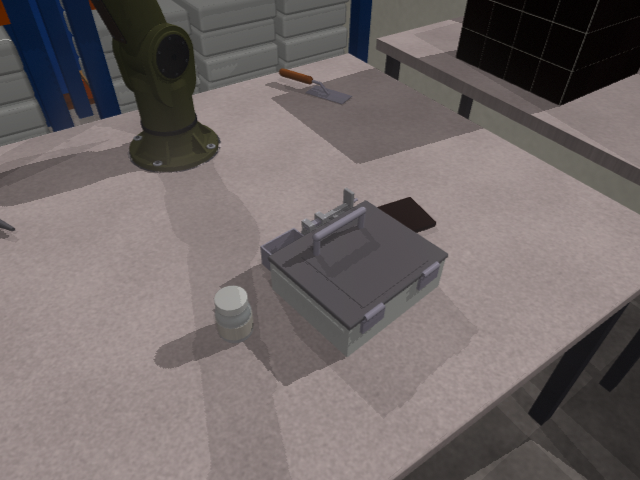

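View pics/top0.png

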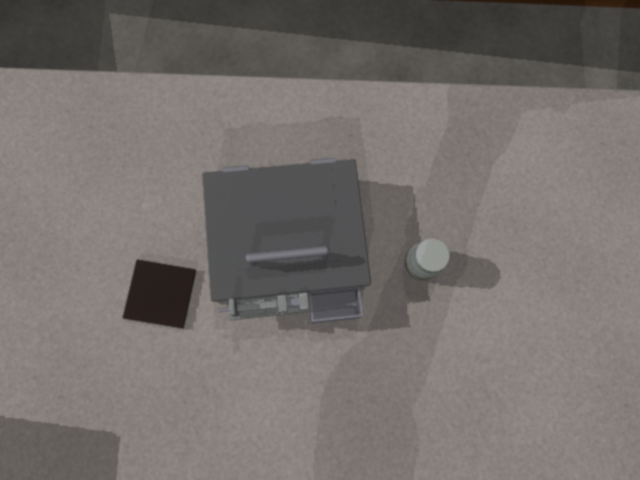

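The scene view shows the box front facing the robot. The handle bar runs from (316,240) to (366,212), the tab is at (349,193) and the jar at (233,312). In the top view the lid corners are about (204,172), (355,160), (370,286) and (212,300). There the bar runs (247,258)-(326,251), the tab is at about (234,300), the cup at (335,304), the tile at (160,294) and the jar at (431,258).

```bash
cat > h.py <<'E'
import numpy as np,cv2
from scipy.spatial.transform import Rotation as R
def ray(c,p):
    T=c["world_from_camera"];d=T[:3,:3]@[(p[0]-c["cx"])/c["fx"],(p[1]-c["cy"])/c["fy"],1];return T[:3,3],d/np.linalg.norm(d)
def tri(l):
    A=0;b=0;
    for c,p in l:
        o,d=ray(c,p);P=np.eye(3)-np.outer(d,d);A=A+P;b=b+P@o
    x=np.linalg.solve(A,b);return x,[np.linalg.norm(np.cross(x-ray(c,p)[0],ray(c,p)[1])) for c,p in l]
def proj(c,X):
    T=c["world_from_camera"];q=T[:3,:3].T@(np.asarray(X)-T[:3,3]);return np.array([c["fx"]*q[0]/q[2]+c["cx"],c["fy"]*q[1]/q[2]+c["cy"]])
E
python3 - <<'E'
from cell import env
from h import *
s=env.read_camera("scene");t=env.read_camera("top")
for n,a,b in[("BL",(447,256),(204,172)),("BR",(350,326),(355,160)),("FR",(262,252),(370,286)),("FL",(366,204),(212,300)),("hR",(316,238),(326,251)),("hL",(366,212),(247,258)),("tab",(349,192),(233,299))]:
    x,e=tri([(s,a),(t,b)]);print(n,x.round(4),np.round(e,4))
a=cv2.resize(s["color"][180:270,250:400],None,fx=5,fy=5,interpolation=2);b=cv2.resize(t["color"][235:325,200:380],None,fx=4.4,fy=4.4,interpolation=2)
cv2.imwrite("pics/s1.png",a);cv2.imwrite("pics/t1.png",b)
E
```

```text
BL [0.7323 0.2202 0.0826] [0.0009 0.0009]
BR [ 0.7596 -0.0182  0.0856] [0.0009 0.0009]
FR [ 0.5529 -0.0463  0.0921] [0.0051 0.0051]
FL [0.5307 0.1978 0.0763] [0.0002 0.0002]
hR [0.6017 0.0274 0.1243] [0.0002 0.0002]
hL [0.59   0.1441 0.1201] [0.0015 0.0015]
tab [0.5271 0.158  0.121 ] [0.0026 0.0026]
```

View pics/s1.png

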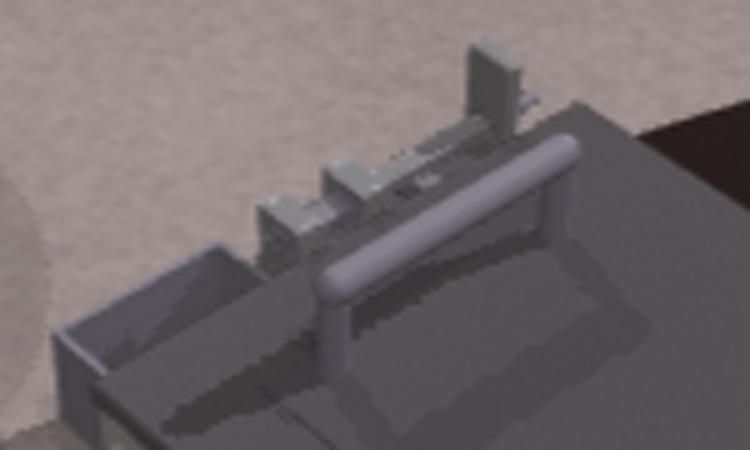

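View pics/t1.png

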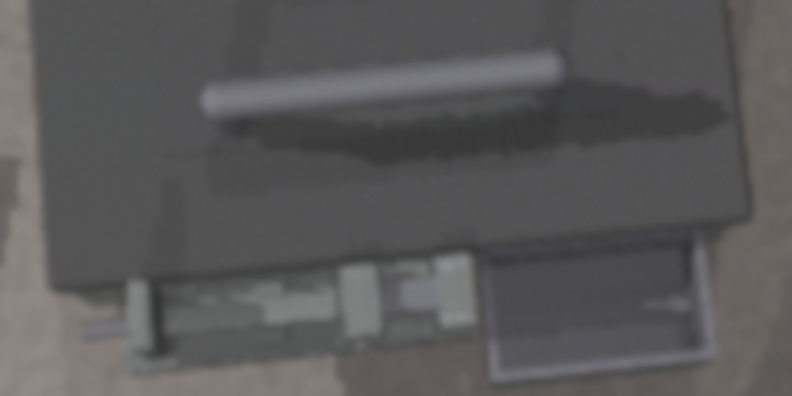

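The crops sharpen these points. In full-image pixels, scene: lid FL (365,200.6), FR (270,255.6), bar ends (316,236) and (363.6,209.6), tab top outer edge (350.8,190.4). Top: FL (211.8,300.9), FR (370.5,283.9), bar ends (247.3,258) and (325.7,250.2), tab (229.8,307.7).

```bash
python3 - <<'E'
from cell import env
from h import *
from scipy.optimize import least_squares
s=env.read_camera("scene");t=env.read_camera("top")
D=[("FL",(365,200.6),(211.8,300.9),(-103,120,85)),("FR",(270,255.6),(370.5,283.9),(-103,-120,85)),("BL",(447,256),(204,172),(100,120,85)),("BR",(350,326),(355,160),(100,-120,85)),
("hR",(316,236),(325.7,250.2),(-50,-59,125)),("hL",(363.6,209.6),(247.3,258),(-50,59,125)),("tab",(350.8,190.4),(229.8,307.7),(-117,92,115))]
for n,a,b,m in D: x,e=tri([(s,a),(t,b)]);print(n,x.round(4),np.round(e[0],4))
def X(p,m): return R.from_euler('z',p[3]).apply(np.array(m)/1000)+p[:3]
def f(p): return np.concatenate([np.r_[proj(s,X(p,m))-a,proj(t,X(p,m))-b] for n,a,b,m in D])
r=least_squares(f,[.64,.09,0,0],loss='soft_l1');p=r.x;print(p[:3],np.degrees(p[3]));print(f(p).reshape(-1,4).round(1))
for m in[(-117,92,115),(-50,0,125),(-117,0,78)]:print(X(p,m).round(4))
# tile/jar
for n,a in[("tile",(160,294)),("jar",(431,255))]:
    o,d=ray(t,a);z=.012 if n=="tile" else .085;print(n,(o+d*(z-o[2])/d[2]).round(3))
E
```

```text
FL [0.5285 0.1965 0.0841] 0.0004
FR [ 0.5599 -0.0422  0.0865] 0.0013
BL [0.7323 0.2202 0.0826] 0.0009
BR [ 0.7596 -0.0182  0.0856] 0.0009
hR [0.6018 0.0277 0.1288] 0.0001
hL [0.5881 0.1417 0.1258] 0.0002
tab [0.517  0.1659 0.1146] 0.001
[6.45619786e-01 8.93935693e-02 2.84325857e-04] 7.001800729688795
[[ 0.1 -0.3  0.5 -0.1]
 [-1.3 -0.1 -0.8  0.9]
 [ 0.2 -2.  -0.3  1. ]
 [-0.3 -0.  -0.9 -0.2]
 [-0.9  2.7  2.  -0.4]
 [ 0.4  0.4  0.  -0.4]
 [ 0.1  0.  -0.9 -1.3]]
[0.5183 0.1664 0.1153]
[0.596  0.0833 0.1253]
[0.5295 0.0751 0.0783]
tile [0.545 0.295 0.012]
jar [ 0.607 -0.138  0.085]
```

The fit is consistent: the heights come out at 0.085, 0.127 and 0.115, with the box at (0.6456, 0.0894) and yaw 7.0°. I'll approach the outer side of the tab with the fingers closed, tool yaw 97°, staying high on the way.

The rows are not in the units I measure in: shifts go in shares of 0.4 m and turns go in shares of 180 degrees. I convert before sending: 0.266 m / 0.4 = 0.665, -0.11 m / 0.4 = -0.275, -56 degrees / 180 = -0.3111.

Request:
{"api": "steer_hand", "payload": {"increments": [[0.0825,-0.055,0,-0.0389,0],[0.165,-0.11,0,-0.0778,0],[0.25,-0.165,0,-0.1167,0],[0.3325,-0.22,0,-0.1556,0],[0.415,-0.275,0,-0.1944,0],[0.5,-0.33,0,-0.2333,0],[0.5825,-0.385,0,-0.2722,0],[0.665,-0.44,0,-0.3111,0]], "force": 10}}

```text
refused: increments[0]: [0.0825, -0.055, 0, -0.0389, 0] is not of type 'object' (schema: type "object"). Nothing was moved.
```

Nothing moved. I misread the format; it is a list of objects with named fields. Resending.

Request:
{"api": "steer_hand", "payload": {"increments": [{"x":0.0825,"y":-0.055,"turn":-0.0389,"finger_gap":0},{"x":0.165,"y":-0.11,"turn":-0.0778,"finger_gap":0},{"x":0.25,"y":-0.165,"turn":-0.1167,"finger_gap":0},{"x":0.3325,"y":-0.22,"turn":-0.1556,"finger_gap":0},{"x":0.415,"y":-0.275,"turn":-0.1944,"finger_gap":0},{"x":0.5,"y":-0.33,"turn":-0.2333,"finger_gap":0},{"x":0.5825,"y":-0.385,"turn":-0.2722,"finger_gap":0},{"x":0.665,"y":-0.44,"turn":-0.3111,"finger_gap":0}], "force": 10}}

```text
time_s: 0.97
tool_pos: [0.4191, -0.3453, 0.2398]
tool_rot: [180.0, 0.0, 77.4]
force: [0.3, -0.1, -0.2]
grip_width: 0.0421
grasp_force: 0.0
```

In the tool's units: 0.328 m / 0.4 = 0.82, 0.287 m / 0.4 = 0.7175, -19.6 degrees / 180 = -0.1089.

Request:
{"api": "steer_hand", "payload": {"increments": [{"x":0.1025,"y":-0.005,"turn":-0.0167,"finger_gap":0},{"x":0.205,"y":-0.01,"turn":-0.0333,"finger_gap":0},{"x":0.3075,"y":-0.015,"turn":-0.05,"finger_gap":0},{"x":0.41,"y":-0.02,"turn":-0.0667,"finger_gap":0},{"x":0.5125,"y":-0.025,"turn":-0.0833,"finger_gap":0},{"x":0.615,"y":-0.0325,"turn":-0.1,"finger_gap":0},{"x":0.7175,"y":-0.04,"turn":-0.1089,"finger_gap":0},{"x":0.82,"y":-0.0475,"turn":-0.1089,"finger_gap":0}]}}

```text
time_s: 1.63
tool_pos: [0.4733, -0.0213, 0.2398]
tool_rot: [180.0, 0.1, 96.7]
force: [0.9, 0.6, 0.1]
grip_width: 0.0009
grasp_force: 0.0
```

In the tool's units: 0.222 m / 0.4 = 0.555, 0.195 m / 0.4 = 0.4875.

Request:
{"api": "steer_hand", "payload": {"increments": [{"x":0.0975,"y":0.03,"finger_gap":0},{"x":0.195,"y":0.06,"finger_gap":0},{"x":0.2925,"y":0.09,"finger_gap":0},{"x":0.39,"y":0.12,"finger_gap":0},{"x":0.4875,"y":0.15,"finger_gap":0},{"x":0.555,"y":0.17,"finger_gap":0},{"x":0.555,"y":0.17,"z":0.075,"finger_gap":0},{"x":0.555,"y":0.17,"z":0.15,"finger_gap":0}]}}

```text
time_s: 2.3
tool_pos: [0.5162, 0.2089, 0.1805]
tool_rot: [179.8, -0.1, 96.9]
force: [0.7, -2.0, -1.1]
grip_width: 0.0006
grasp_force: 0.0
```

```bash
python3 - <<'E'
from cell import env
from h import *
o=env.get_obs();print(o["tool_pos"],o["tool_rot"])
p=R.from_euler('z',-7,degrees=True).apply(o["tool_pos"]-np.array([.6456,.0894,0]));print("in box",p)
c=env.read_camera("wrist");cv2.imwrite("pics/w1.png",c["color"])
for m in[(-117,92,115),(-117,92,71)]:print(proj(c,R.from_euler('z',7,degrees=True).apply(np.array(m)/1000)+[.6456,.0894,0]))
E
```

```text
[0.51619711 0.20889145 0.1805058 ] [ 1.79752908e+02 -1.22910759e-01  9.68870081e+01]
in box [-0.113876    0.13437102  0.1805058 ]
[313.996044   325.84927689]
[314.70160066 297.15699625]
```

View pics/w1.png

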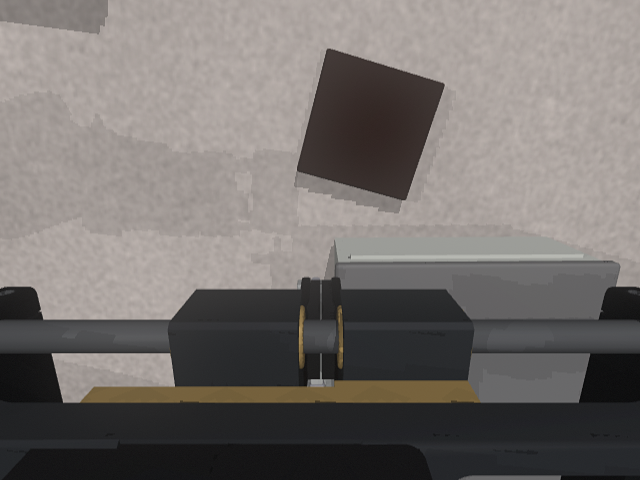

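The wrist camera shows the tile near (370,125) and the lid's back-left at (340,260), well clear of the fingers. The closed fingers at (320,330) hide the tab, as the projection predicted. Next I descend and press.

In the tool's units: 0.067 m / 0.4 = 0.1675, -0.003 m / 0.4 = -0.0075.

Request:
{"api": "steer_hand", "payload": {"increments": [{"y":-0.005,"z":0.0875,"finger_gap":0},{"y":-0.0075,"z":0.1675,"finger_gap":0},{"y":-0.0075,"z":0.1675,"finger_gap":0},{"x":-0.0375,"y":-0.0075,"z":0.1675,"finger_gap":0},{"x":-0.0625,"y":-0.0075,"z":0.1675,"finger_gap":0},{"x":-0.085,"y":-0.0075,"z":0.1675,"finger_gap":0},{"x":-0.105,"y":-0.0075,"z":0.1675,"finger_gap":0},{"x":-0.125,"y":-0.0075,"z":0.1675,"finger_gap":0}]}}

```text
time_s: 3.02
tool_pos: [0.519, 0.1559, 0.1141]
tool_rot: [179.8, -0.1, 96.6]
force: [-0.5, 4.6, 1.5]
grip_width: 0.0004
grasp_force: 2.3
```

In the tool's units: -0.032 m / 0.4 = -0.08, -0.03 m / 0.4 = -0.075.

Request:
{"api": "steer_hand", "payload": {"increments": [{"x":-0.0175,"finger_gap":0},{"x":-0.035,"finger_gap":0},{"x":-0.05,"finger_gap":0},{"x":-0.0625,"finger_gap":0},{"x":-0.07,"finger_gap":0},{"x":-0.075,"finger_gap":0},{"x":-0.08,"finger_gap":0},{"x":-0.08,"finger_gap":0}]}}

```text
time_s: 3.68
tool_pos: [0.5223, 0.1296, 0.1141]
tool_rot: [179.8, -0.5, 96.8]
force: [-1.2, 15.2, 2.4]
grip_width: 0.0003
grasp_force: 7.1
```

In the tool's units: -0.002 m / 0.4 = -0.005.

Request:
{"api": "steer_hand", "payload": {"increments": [{"x":-0.005,"finger_gap":0},{"x":-0.005,"finger_gap":0},{"x":-0.005,"finger_gap":0}]}}

```text
time_s: 3.93
tool_pos: [0.5223, 0.1295, 0.1142]
tool_rot: [179.7, -0.6, 96.9]
force: [-1.8, 18.1, 1.3]
grip_width: 0.0002
grasp_force: 8.6
```

```bash
python3 - <<'E'
from cell import env
import cv2,numpy as np
s=env.read_camera("scene")["color"];t=env.read_camera("top")["color"]
a=cv2.resize(s[180:270,250:400],None,fx=4,fy=4,interpolation=2);b=cv2.resize(t[245:325,200:380],(600,267),interpolation=2)
cv2.imwrite("pics/s2.png",np.vstack([a,cv2.resize(b,(600,240))]))
E
```

```text
(no output)
```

View pics/s2.png

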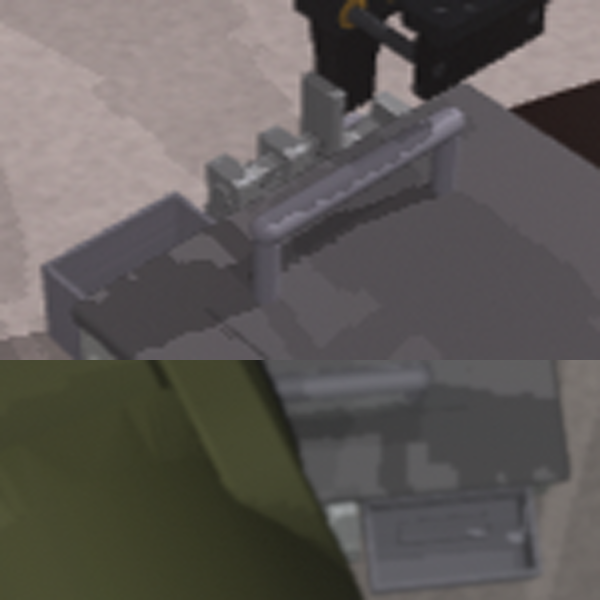

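The top crop shows the bar's outline on the cup floor at about (450,528). The bridges are empty in the scene crop, and the slide is at its stop: 2 mm more command gave no motion and the force rose to 18 N. I back off, rise and open over the handle.

In the tool's units: -0.08 m / 0.4 = -0.2, 0.06 m / 0.4 = 0.15.

Request:
{"api": "steer_hand", "payload": {"increments": [{"x":0.0625,"finger_gap":0},{"x":0.125,"finger_gap":0},{"x":0.175,"finger_gap":0},{"x":0.175,"z":-0.0875,"finger_gap":0.08},{"x":0.175,"z":-0.175,"finger_gap":0.08},{"x":0.1,"y":0.05,"z":-0.2,"finger_gap":0.08},{"x":0.0125,"y":0.1,"z":-0.2,"finger_gap":0.08},{"x":-0.075,"y":0.15,"z":-0.2,"finger_gap":0.08}]}}

```text
time_s: 4.7
tool_pos: [0.5867, 0.0962, 0.1945]
tool_rot: [179.8, 0.2, 96.7]
force: [-0.0, -0.7, -0.2]
grip_width: 0.0258
grasp_force: 0.0
```

```bash
python3 - <<'E'
from cell import env
from h import *
import time
o=env.get_obs()
print("in box",R.from_euler('z',-7,degrees=True).apply(o["tool_pos"]-np.array([.6456,.0894,0])),o["tool_rot"])
E
```

```text
in box [-0.05764646  0.01396217  0.19452096] [179.8266677    0.20398115  96.69057106]
```

In the tool's units: -0.012 m / 0.4 = -0.03, 0.007 m / 0.4 = 0.0175.

Request:
{"api": "steer_hand", "payload": {"increments": [{"x":-0.03,"y":0.0175,"finger_gap":0.08},{"x":-0.03,"y":0.0175,"finger_gap":0.08},{"x":-0.03,"y":0.0175,"finger_gap":0.08},{"x":-0.03,"y":0.0175,"finger_gap":0.08},{"x":-0.03,"y":0.0175,"finger_gap":0.08},{"x":-0.03,"y":0.0175,"finger_gap":0.08}]}}

```text
time_s: 5.2
tool_pos: [0.5928, 0.0888, 0.1928]
tool_rot: [180.0, 0.0, 96.8]
force: [-0.2, 0.8, 0.2]
grip_width: 0.0658
grasp_force: 0.0
```

```bash
python3 - <<'E'
from cell import env
from h import *
o=env.get_obs()
print("in box",R.from_euler('z',-7,degrees=True).apply(o["tool_pos"]-np.array([.6456,.0894,0])),o["tool_rot"])
s=env.read_camera("scene")["color"];t=env.read_camera("top")["color"]
a=cv2.resize(s[150:270,240:400],(600,450),interpolation=2);b=cv2.resize(t[280:325,300:380],(267,150),interpolation=2)
b=cv2.copyMakeBorder(b,0,0,0,333,0);cv2.imwrite("pics/s3.png",np.vstack([a,b]))
E
```

```text
in box [-0.05251049  0.00584406  0.19276419] [1.79998305e+02 2.39606598e-02 9.67697239e+01]
```

View pics/s3.png

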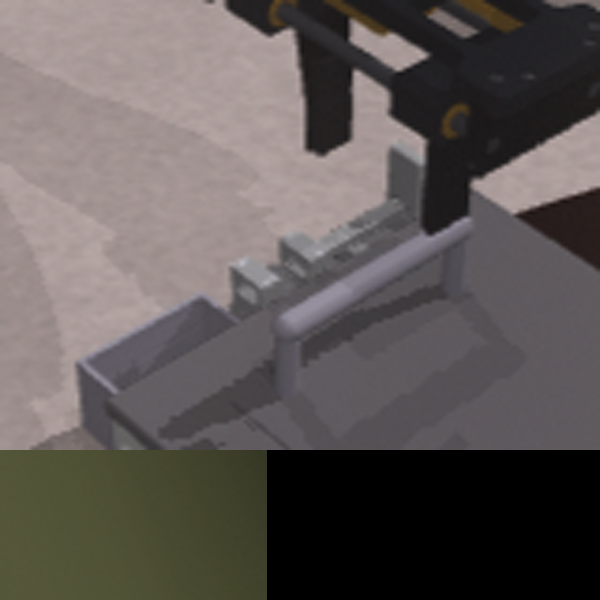

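The bridges at (250,285) and (297,250) are empty and the slide has returned with its tab at (403,170). The open fingers straddle the bar. I descend and grip.

In the tool's units: 0.069 m / 0.4 = 0.1725, -0.006 m / 0.4 = -0.015.

Request:
{"api": "steer_hand", "payload": {"increments": [{"x":-0.0075,"y":0.0025,"z":0.075,"finger_gap":0.08},{"x":-0.015,"y":0.005,"z":0.1375,"finger_gap":0.08},{"x":-0.015,"y":0.005,"z":0.1725,"finger_gap":0.08},{"x":-0.015,"y":0.005,"z":0.1725,"finger_gap":0.08},{"x":-0.015,"y":0.005,"z":0.1725,"finger_gap":0},{"x":-0.015,"y":0.005,"z":0.1725,"finger_gap":0},{"x":-0.015,"y":0.005,"z":0.1725,"finger_gap":0},{"x":-0.015,"y":0.005,"z":0.1725,"finger_gap":0}], "force": 45}}

```text
time_s: 5.97
tool_pos: [0.5971, 0.082, 0.125]
tool_rot: [179.9, 0.0, 96.6]
force: [0.4, -0.7, -1.0]
grip_width: 0.0612
grasp_force: 0.0
```

Request:
{"api": "steer_hand", "payload": {"increments": [{"finger_gap":0},{"finger_gap":0},{"finger_gap":0},{"finger_gap":0},{"finger_gap":0},{"finger_gap":0}]}}

```text
time_s: 6.47
tool_pos: [0.5962, 0.0816, 0.1235]
tool_rot: [-180.0, 0.0, 96.6]
force: [-0.4, -0.1, 0.1]
grip_width: 0.0212
grasp_force: 0.0
```

Request:
{"api": "steer_hand", "payload": {"increments": [{"finger_gap":0},{"finger_gap":0},{"finger_gap":0},{"finger_gap":0},{"finger_gap":0},{"finger_gap":0}]}}

```text
time_s: 6.97
tool_pos: [0.5964, 0.0816, 0.1235]
tool_rot: [180.0, 0.0, 96.6]
force: [1.6, -0.8, -1.6]
grip_width: 0.013
grasp_force: 45.0
```

The bar is held at 13 mm opening and 45 N. I lift slowly along the lid's arc.

In the tool's units: -0.015 m / 0.4 = -0.0375, -0.012 m / 0.4 = -0.03.

Request:
{"api": "steer_hand", "payload": {"increments": [{"y":0.0013,"z":-0.005,"finger_gap":0},{"y":0.0025,"z":-0.01,"finger_gap":0},{"y":0.005,"z":-0.015,"finger_gap":0},{"y":0.0063,"z":-0.02,"finger_gap":0},{"y":0.0075,"z":-0.025,"finger_gap":0},{"y":0.01,"z":-0.03,"finger_gap":0},{"y":0.0125,"z":-0.0375,"finger_gap":0},{"y":0.0125,"z":-0.0375,"finger_gap":0}]}}

```text
time_s: 7.63
tool_pos: [0.6012, 0.0822, 0.1378]
tool_rot: [-180.0, -0.0, 96.6]
force: [3.7, 0.6, -7.2]
grip_width: 0.0126
grasp_force: 45.0
```

In the tool's units: -0.0145 m / 0.4 = -0.0363, -0.012 m / 0.4 = -0.03.

Request:
{"api": "steer_hand", "payload": {"increments": [{"y":0.0025,"z":-0.0075,"finger_gap":0},{"y":0.0063,"z":-0.015,"finger_gap":0},{"y":0.01,"z":-0.0225,"finger_gap":0},{"y":0.0138,"z":-0.03,"finger_gap":0},{"y":0.0175,"z":-0.0363,"finger_gap":0},{"y":0.0175,"z":-0.0363,"finger_gap":0},{"y":0.0175,"z":-0.0363,"finger_gap":0},{"y":0.0175,"z":-0.0363,"finger_gap":0}]}}

```text
time_s: 8.3
tool_pos: [0.6078, 0.083, 0.1528]
tool_rot: [-180.0, 0.0, 96.6]
force: [3.2, 1.0, -7.0]
grip_width: 0.0126
grasp_force: 45.0
```

```bash
python3 - <<'E'
from cell import env
from h import *
o=env.get_obs();print(o["tool_pos"],o["force"],o["joint_velocities"])
s=env.read_camera("scene")["color"];t=env.read_camera("top")["color"]
a=cv2.resize(s[170:290,250:410],(600,450),interpolation=2);cv2.imwrite("pics/s4.png",a)
E
```

```text
[0.60784367 0.08300606 0.1528417 ] [ 3.19414263  0.96686181 -7.04023841] [ 0.04027104 -0.1390134  -0.01546547  0.20807998 -0.01094367  0.03609088
 -0.01347871]
```

View pics/s4.png

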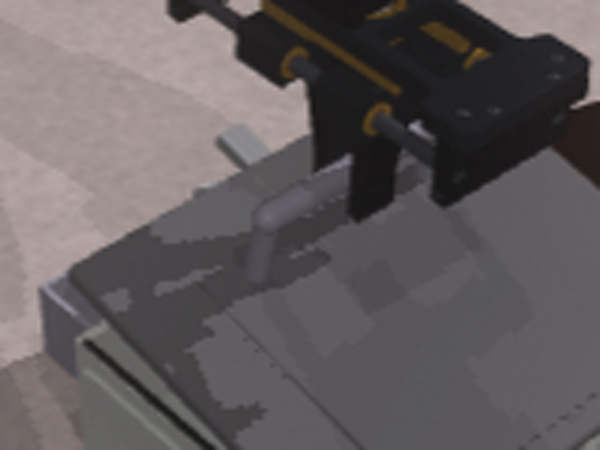

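The lid stands open with its front-right corner at (269,242) in the image, 13 px higher than when shut. The fingers are on the bar, which has risen 29 mm. I check that angle by projection and hand in.

```bash
python3 - <<'E'
from cell import env
from h import *
s=env.read_camera("scene")
for th in(0,.15,.2,.25):
    p=R.from_euler('y',th).apply([-.203,-.12,.005])+[.1,0,.08];print(th,proj(s,R.from_euler('z',7,degrees=True).apply(p)+[.6456,.0894,0]))
o=env.get_obs();print(o["grasp_force"],o["tool_pos"],np.abs(o["joint_velocities"]).max())
print(env.sign_off())
E
```

```text
0 [268.68341398 255.60858869]
0.15 [268.7058759  243.82447384]
0.2 [269.08078862 240.12155409]
0.25 [269.64733137 236.54771474]
44.96688187122345 [0.60784973 0.08301919 0.15285597] 0.1388480162337584
the job is handed in; nothing more can be done
None
```

The job is handed in: the ejector was pressed to its stop, the key appears to lie in the catch cup (faint outline in one top view, lock bracket empty), and the lid is held by its handle with a 45 N grip at about 0.18–0.2 rad (roughly 4 cm at the front edge); the arm went nowhere near the tile or jar, and I don't have the judge's result.

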